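Press a jar lid home through the guard window

TASK

The white lid is only resting on the black sample jar in the lid press: push the tray all the way in with the fingertips so that the jar stands under the ram, then reach down through the window in the top of the guard and press the lever until the lid is fully home, hold it down for about two seconds, and let the lever come back up. Do not touch the guard with its window frame, and keep your fingers off the jar and its lid; nothing is to be picked up, and the two spare jars and the tweezers beside the press stay where they are.

Things in the scene. Friction and masses are not known exactly. Their poses are not given: they have to be found in the camera images.
- press: lid press fixed to the desk: grey base 220 x 150 mm, column, forked head; tray track (66 mm wide) to its left, ending 212 mm from the origin. Origin on the desk under the ram; z up, x from the front (lever end) to the column at the back, y along the track to the drawn-out tray. 'Press x, y, z' below is this frame. Place and yaw (within 0.25 rad) vary
- guard: guard over the press, not to be touched: posts, clear panels and a flat steel top sheet, press x -0.122 to +0.087, y -0.072 to +0.072; its highest part, the rolled window edge, is at z = 0.154. The left panel is open below z = 0.100, where the tray goes in. Same origin and axes as press
- window (a point): centre of the window in the guard's top sheet, press (-0.055, 0, 0.152). Clear opening inside the rolled edge 80 mm along x by 80 mm along y, corners rounded. Below it the space down to z = 0.10 is free but for the lever and the head's two cheeks, whose front ends are at press x = -0.018, top z = 0.130
- lever_pad (a point): centre of the top face of the black finger pad (32 mm along x, 36 mm along y) at the lever's front end, straight below the window centre; at rest at press z = 0.140, 12 mm lower than the window point. It moves with the lever
- lever (a joint): lever angle, rad, about a pivot along y 115 mm behind the pad, at press (0.060, 0, 0.128): 0 = up, grows as the pad is pressed; a spring returns it (2 to 4 N at the pad). The ram sinks 60 mm x angle: meets the lid at 0.06 to 0.09, then the pad needs about 11 N; with the lid home it stops hard near 0.16, pad 18 mm below rest. With no jar it goes to 0.22
- tray (a joint): travel of the loading tray in m: 0 = drawn out to the left (+y), 0.100 = fully home against its stop with the jar straight under the ram. It slides along press -y; friction 2 N
- push_plate (a point): centre of the outer (+y) face of the upright steel plate at the tray's outer end: 62 mm wide along x, 6 mm thick, from z = 0.016 to 0.056. This point is at press (0, 0.255, 0.036) with the tray out, (0, 0.155, 0.036) with it home, then 83 mm outside the guard. Under it the track's top is at z = 0.013, its guide strips at 0.023
- jar: the loose black sample jar, 48 mm in diameter, that stands in the round white nest (51 mm bore, 11 mm deep) of the tray and rides with it. Origin at the centre of its underside, z up; 0.019 above the desk. With the lid it is about 61 mm tall before pressing, 55.5 mm after
- lid (a joint): how far the white push-on lid (53 mm in diameter, 15.5 mm high) has gone down on the jar, in m: 0 to 0.0015 at the start (resting on), 0.006 = fully home. It goes down with 14 N and stays where it is left
- jar_a: bystander: yellow sample jar with white lid, 53 mm in diameter, 55 mm tall, loose behind the track (press x about +0.10, y about 0.13). Origin at the centre of its underside
- jar_b: bystander: black sample jar with white lid, already closed, 53 mm in diameter, 55 mm tall, loose behind the track (press x about +0.11, y about 0.215). Origin at the centre of its underside
- tweezers: bystander: steel tweezers, 126 mm long, 10 mm high, lying on the desk in front of the track (press x about -0.10, y about 0.17). Origin at the centre of its underside
Things that resemble listed ones, but are neither listed nor needed, are in the scene too. What is shaped like the jar but blue or red is not meant.

How it is judged:
By the outcome, as a careful person would: the job done as asked, in the order asked, and still so for the second after the job is handed in, with the robot touching nothing.
It also fails if it takes over 48 s, if anything falls off the work surface, if the arm or the gripper's body presses on something with over 40 N, if the wrist force passes 120 N, or if a joint passes its speed limit or range.

ROBOT

A 7-joint arm with a two-finger parallel gripper is mounted at the origin on a cart in front of the work surface, level with it; the furniture and walls round the work are solid. World frame = base frame: x ahead of the robot, y to its left, z up, the work surface at z = 0. Lengths are in m, angles in rad, forces in N, time in s.
With the tool pointing down it reaches from about 0.35 to 0.9 m from the base axis. Payload 8.1 kg.
Tool frame: the origin (TCP) lies midway between the tips of the shut fingers; the grasp point (between the pads) lies 19 mm behind it; z points along the fingers, y is the line along which they close (so a half turn about z gives the same grasp; the last joint's range is limited). The gripper opens to 92 mm and grips with 3 to 60 N. Pads are 19 mm wide; open, the fingers measure 130 mm over their backs; the gripper's body (75 mm by 190 mm) begins 47 mm behind the grasp point.
Start: joints at [-1.212, 0.434, 0.025, 1.573, -0.012, 1.134, -0.075], TCP at [0.279, 0.56, 0.227] pointing down, gripper open.
Joint ranges: [-2.62, 2.62], [-0.44, 2.09], [-1.27, 1.32], [0.08, 2.57], [-1.32, 4.46], [0.12, 2], [-2.74, 2.74]. Speed limits (rad/s): [2.22, 2.22, 3.01, 3.01, 3.14, 3.14, 3.14].

INTERFACE

Orientations are given as a rotation vector (axis times angle).
In Python, from cell import arm gives the robot as it stands.
- The arm moves only by the tool carry_out, never from a script. Its arguments are lists of equal length, an entry for each row: "claw": the finger opening in cm, from 0 to 9.18; "delta_pos": the shift along the tool's x, y, z in cm, a list of three; "angular": the turn, a rotation vector about the tool's x, y, z in rad, a list of three. In form: {"claw": [claw, ...], "delta_pos": [[dx, dy, dz], ...], "angular": [[ax, ay, az], ...]}. A call has 1 to 20 rows; each row shifts and turns the commanded pose from where the row before left it, along the tool's axes as they then stand; what a row does not reach is not made up. A row lasts 1/10 s, in which the tool goes at most 50 mm and 8.59 degrees, less where a joint would pass 70% of its speed; a pose out of reach is approached as far as the arm can. A call with a gripper value outside its range is refused whole. The fingers move at their own pace and stop on an object; "force" is the grip in N (left out, the last holds). Time passes only in rows, so rows that do not move let the fingers close. It gives the time, the measured TCP pose, the force, the opening and the grip force at its end, in the units of the state.
- arm.observe(): the state, without advancing time (a new reading comes with each control period).
- arm.get_image(name): name is "scene" or "top"; returns a dict with "frame" (384x512x3 uint8, red, green, blue), "mtx" (3x3 intrinsics, pixels), "dist" ([k1, k2, p1, p2, k3] as OpenCV has them; the pictures are not rectified), "T" (4x4, takes a point from camera to world coordinates). Camera axes: x right, y down, z forward; pixel columns grow to the right and rows downward; lengths in m; the calibration is good to about 2 mm. A picture is of the moment at which its call begins. There is no depth.
- arm.sign_off(): hands the job in; it is judged then, once.
Trained networks look in a picture, given as the dict that the camera call returned (one of the last four; its "shot" number tells which), for a name from the list of things; names that differ only in an ending like _2 or _b are one class to them, and where a whole thing is asked for, a point or a joint stands for the part that bears it (a point fixed in the world has none). Each returns a list of dicts, best first, with "conf" (0 to 1); they miss things now and then, are a little off and sometimes report something else, mostly with a low value. They report only what shows in the picture. A call takes as long as a camera call. They do not tell look-alikes from the thing itself.
- arm.look_for(label, picture): "centre" ([column, row] as shares, 0 to 1, of the picture: columns of its width, rows of its height, amid what is visible of it).
- arm.trace(label, picture): "region" (384x512 bool, what is visible of it) and "centre" ([column, row] as shares, 0 to 1, of the picture: columns of its width, rows of its height, amid what is visible of it).
- arm.place_of(label, picture): "centre" ([column, row] as shares, 0 to 1, of the picture: columns of its width, rows of its height: a listed point, or the origin of a listed thing).
The state is a dict: "clock": time; "joints": joint angles; "dq": joint speeds; "joint_efforts": joint torques, N m; "position": TCP position; "ee_rot": TCP orientation; "force": force on the tool from outside, world axes, zero at the start; "ft_torque": the same for the moment, N m; "width": opening from 0.0 (shut) to 1.0 (fully open); "gripper_force": force on a finger pad.
Only numpy, scipy, OpenCV 4.12 (cv2) and the standard library are available. Lean on these libraries where they do the work, as an engineer would, in place of code of your own. Each camera call takes 0.05 s, during which the arm holds its last target. There are 200 camera calls.

## Working session

There is one attempt and no reset: what is moved stays moved. The work goes in short steps, Python scripts to look and compute and a tool call to move; the robot and the scene stay as the last step left them, time stands still between calls to the robot, and variables do not carry over. Pictures are saved under pics/ and viewed, at most 10 in all, crops included, and the job is handed in when it is done.

Besides the shell and the picture viewer there is one more tool, called as a command line: name --argument value ..., lists and objects as JSON in quotes. carry_out: Moves the arm, as the interface text tells. Its arguments: {"type":"object","properties":{"claw":{"type":"array","items":{"type":"number"}},"delta_pos":{"type":"array","items":{"type":"array","items":{"type":"number"}}},"angular":{"type":"array","items":{"type":"array","items":{"type":"number"}}},"force":{"type":"number"}},"required":["claw","delta_pos","angular"]}

```bash
mkdir -p pics; cat > h.py <<'E'
import numpy as np, cv2
from cell import arm
from scipy.spatial.transform import Rotation as R
def ray(im,c):
    p=np.array([[[c[0]*512,c[1]*384]]],float)
    u=cv2.undistortPoints(p,np.array(im["mtx"],float),np.array(im["dist"],float))[0,0]
    T=np.array(im["T"]); return T[:3,3],T[:3,:3]@np.array([u[0],u[1],1.])
def onz(im,c,z):
    o,d=ray(im,c); return o+d*(z-o[2])/d[2]
def tri(rs):
    A=0;b=0
    for o,d in rs:
        d=d/np.linalg.norm(d);P=np.eye(3)-np.outer(d,d);A=A+P;b=b+P@o
    x=np.linalg.solve(A,b); return x,[round(1e3*np.linalg.norm(np.cross(x-o,d/np.linalg.norm(d))),1) for o,d in rs]
def proj(im,X):
    T=np.linalg.inv(np.array(im["T"]));rv=cv2.Rodrigues(T[:3,:3])[0]
    return cv2.projectPoints(np.array(X,float).reshape(-1,3),rv,T[:3,3],np.array(im["mtx"],float),np.array(im["dist"],float))[0].reshape(-1,2)
E
python3 - <<'E'
from h import *
np.set_printoptions(precision=4,suppress=True)
s=arm.observe();print(s)
a=arm.get_image("scene");b=arm.get_image("top")
cv2.imwrite("pics/both.png",cv2.resize(np.hstack([a["frame"],b["frame"]])[:,:,::-1],(800,300)))
cv2.imwrite("pics/s.png",cv2.resize(a["frame"][:,:,::-1],(800,600)))
cv2.imwrite("pics/t.png",cv2.resize(b["frame"][:,:,::-1],(800,600)))
for im in(a,b): print(np.array(im["T"]))
for l in["press","window","lever_pad","push_plate","jar","jar_a","jar_b","tweezers"]:
    ra=arm.place_of(l,a);rb=arm.place_of(l,b)
    for n,r in(("s",ra),("t",rb)):
        print(l,n,[(np.round(np.array(q["centre"])*[512,384],1),round(q["conf"],2)) for q in r[:3]])
    if ra and rb: print("   ",*tri([ray(a,ra[0]["centre"]),ray(b,rb[0]["centre"])]))
E
```

```text
{'clock': 0.0, 'joints': array([-1.2116,  0.4352,  0.025 ,  1.5741, -0.0116,  1.134 , -0.075 ]), 'dq': array([ 0.0002,  0.0001, -0.0005,  0.0003, -0.0006,  0.0006, -0.0002]), 'joint_efforts': array([  0.0012, -66.7854,   0.9862, -31.4475,  -0.0603,   0.0424,
         0.0002]), 'position': array([0.2783, 0.559 , 0.226 ]), 'ee_rot': array([-0.719 , -3.058 ,  0.0024]), 'force': array([-0.2863,  0.1947, -0.0942]), 'ft_torque': array([-0.0091,  0.0597, -0.0267]), 'gripper_force': 0.0, 'width': 0.9951736192848096}
[[-0.1579  0.7567 -0.6344  1.0577]
 [ 0.9873  0.1318 -0.0885  0.2015]
 [ 0.0166 -0.6403 -0.7679  0.7437]
 [ 0.      0.      0.      1.    ]]
[[-0.0081 -0.9959  0.09    0.415 ]
 [-1.      0.0082  0.001   0.107 ]
 [-0.0017 -0.09   -0.9959  1.1937]
 [ 0.      0.      0.      1.    ]]
press s [(array([204.6, 207.4]), 0.67)]
press t [(array([314.5, 195.6]), 0.64)]
    [ 0.5085 -0.0252 -0.0077] [np.float64(4.1), np.float64(4.1)]
window s [(array([207.1, 152.5]), 0.92)]
window t []
lever_pad s [(array([209. , 153.5]), 0.68)]
lever_pad t [(array([317.1, 218. ]), 0.63)]
    [ 0.4493 -0.01
[... 472 characters left out ...]
, np.float64(5.4)]
jar_a s [(array([310. , 265.3]), 0.87), (array([235.2, 218. ]), 0.84), (array([235.4, 250.5]), 0.78)]
jar_a t [(array([186.4, 142.5]), 0.97), (array([225.3, 261.2]), 0.88), (array([232. , 138.5]), 0.76)]
    [0.6409 0.2759 0.0044] [np.float64(5.4), np.float64(5.4)]
jar_b s [(array([310. , 265.3]), 0.87), (array([235.2, 218. ]), 0.84), (array([235.4, 250.5]), 0.78)]
jar_b t [(array([186.4, 142.5]), 0.97), (array([225.3, 261.2]), 0.88), (array([232. , 138.5]), 0.76)]
    [0.6409 0.2759 0.0044] [np.float64(5.4), np.float64(5.4)]
tweezers s [(array([274.9, 202.2]), 0.6)]
tweezers t [(array([234.8, 220.9]), 0.39)]
    [ 0.4499  0.1645 -0.0173] [np.float64(1.0), np.float64(1.0)]
```

View pics/s.png

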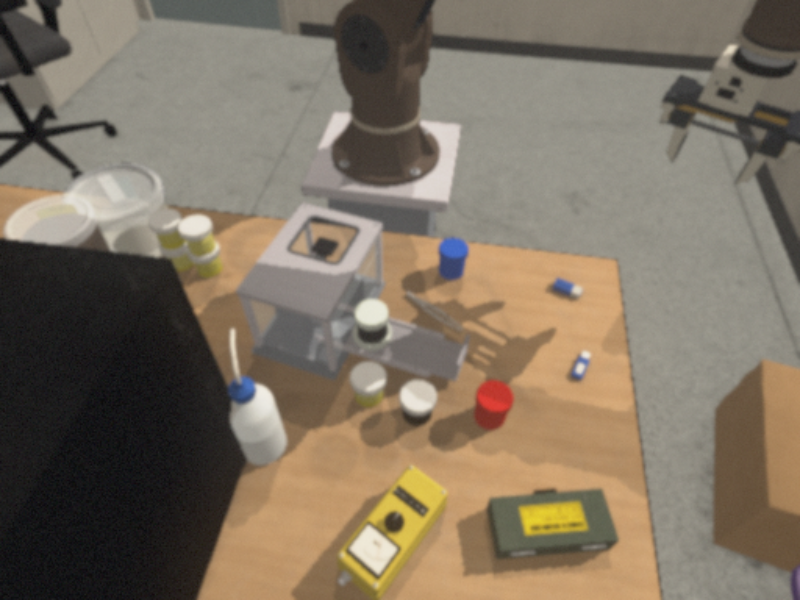

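View pics/t.png

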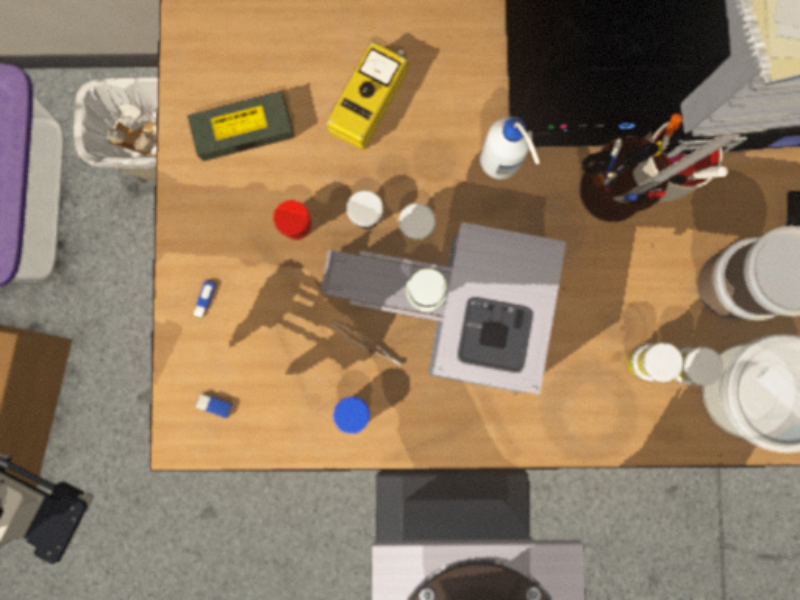

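The scene picture shows the press guard (corners around (300,207), (383,222), (330,305), (243,283) of 800×600), with the black lever pad in the window at (323,246). The white-lidded black jar stands in the tray at (372,320), and the push plate is at the track's end near (462,355). The spare jars are at (368,385) and (418,402). The red and blue jars are decoys. The top view agrees: tray jar at (427,290), plate at (328,270), pad at (493,333).

I'll fit the press pose to the corners and check the overlay.

```bash
cat > fit.py <<'E'
from h import *
from scipy.optimize import least_squares
np.set_printoptions(precision=4,suppress=True)
a=arm.get_image("scene");b=arm.get_image("top")
G=[[.087,.072,.152],[.087,-.072,.152],[-.122,-.072,.152],[-.122,.072,.152]]
W=lambda p,X:(R.from_euler('z',p[2]).as_matrix()@np.array(X,float).T).T+[p[0],p[1],0]
tp=np.array([[462,225],[563,240],[540,391],[432,375]])*.64
sp=np.array([[330,305],[243,283],[300,207],[383,222]])*.64
pc={}
for l in["lever_pad","push_plate"]:
    for n,im in(("s",a),("t",b)):
        r=arm.place_of(l,im); pc[l,n]=np.array(r[0]["centre"])*[512,384] if r else None
X={"lever_pad":[-.055,0,.14],"push_plate":[0,.255,.036]}
def res(p,only=None):
    e=[]
    if only!='s': e.append((proj(b,W(p,G))-tp).ravel())
    if only!='t': e.append((proj(a,W(p,G))-sp).ravel())
    for (l,n),v in pc.items():
        im=a if n=='s' else b
        if v is not None and (only in(None,n)): e.append((proj(im,W(p,[X[l]]))-v).ravel())
    return np.concatenate(e)
for o in(None,'s','t'):
    f=least_squares(res,[.51,-.02,-.15],loss='soft_l1',kwargs=dict(only=o));print(o,f.x,np.round(res(f.x,o),1))
    if o is None:p=f.x
np.save("p.npy",p)
def draw(im,x0,y0,w,h,k,name):
    c=cv2.resize(im["frame"][y0:y0+h,x0:x0+w,::-1],None,fx=k,fy=k,interpolation=cv2.INTER_CUBIC)
    def pl(Q,col):
        q=(proj(im,W(p,Q))-[x0-.5,y0-.5])*k
        cv2.polylines(c,[q.round().astype(int)],True,col,1)
    pl(G,(0,0,255)); pl([[-.015,.04,.152],[-.095,.04,.152],[-.095,-.04,.152],[-.015,-.04,.152]],(0,255,0))
    pl([[-.031,-.040,.152],[-.015,-.024,.152]],(0,255,0))
    pl([[-.039,.018,.14],[-.071,.018,.14],[-.071,-.018,.14],[-.039,-.018,.14]],(255,255,0))
    pl([[-.031,.255,.056],[.031,.255,.056],[.031,.255,.016],[-.031,.255,.016]],(255,0,0))
    pl([[-.031,.249,.056],[.031,.249,.056]],(255,0,255))
    return c
i1=draw(a,140,120,175,140,4,'');i2=draw(b,190,125,185,140,4,'')
cv2.imwrite("pics/o1.png",i1);cv2.imwrite("pics/o2.png",i2)
E
python3 fit.py
```

```text
None [ 0.5095 -0.0247 -0.1948] [-1.  -0.6  1.   2.2 -1.   2.9  0.3  0.3 -3.4  6.6 -6.2  2.6  0.3 -4.9
 -1.3 -0.9 -0.6  0.6 -2.7 -2.6  1.  -0.5 -0.8  0.6]
s [ 0.5065 -0.0225 -0.1992] [-2.3  5.7 -4.9  1.6  1.7 -5.5 -0.1 -1.5  0.7 -0.1  1.9 -1. ]
t [ 0.5114 -0.0261 -0.1869] [-0.7 -1.3  1.4  1.   0.1  1.8  1.4 -0.3 -1.8 -3.5 -0.3  0.6]
```

View pics/o1.png

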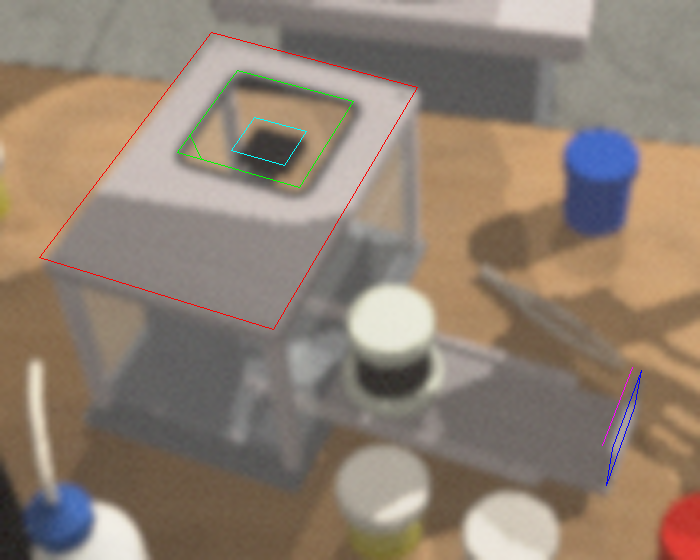

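View pics/o2.png

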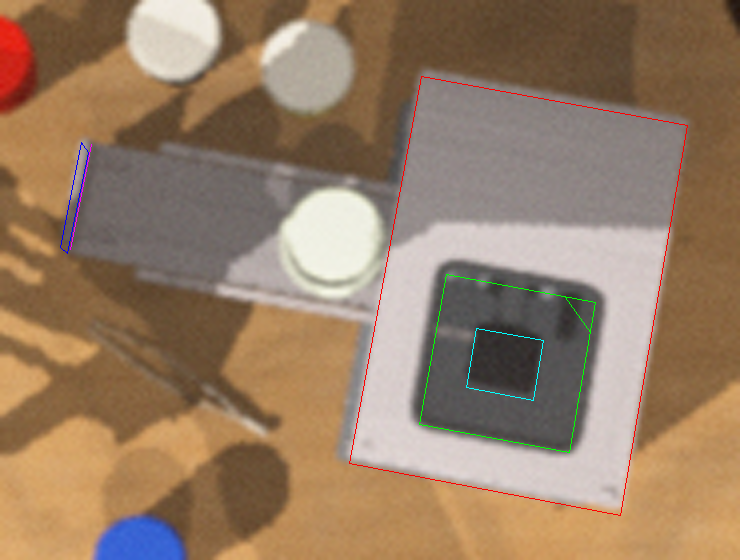

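The overlay matches both views to within about 1–1.5 px (2–3 mm): guard, window, pad and plate all lie on the model. The jar meant is the black one with the white lid standing in the tray's nest (crop 2, (333,237)). The two at (175,35) and (308,65) are the spares, and the red and blue jars are decoys.

Next I'll work out the moves.

```bash
cat > go.py <<'E'
from h import *
import sys
np.set_printoptions(precision=4,suppress=True)
p=np.load("p.npy");Rp=R.from_euler('z',p[2])
s=arm.observe();T=R.from_rotvec(s["ee_rot"]);pos=s["position"]
print("t",s["clock"],"press-frame TCP mm",Rp.inv().apply(pos-[p[0],p[1],0])*1e3,"F(press)",Rp.inv().apply(s["force"]),"w",s["width"],"q",s["joints"])
for sg in(1,-1):
    z=np.array([0,0,-1.]);y=sg*Rp.apply([1,0,0]);x=np.cross(y,z)
    D=R.from_matrix(np.stack([x,y,z],1)); print("turn tool",sg,(T.inv()*D).as_rotvec())
    for a in sys.argv[1:]:
        g=Rp.apply(np.array(eval(a)))+[p[0],p[1],0]
        print(a,"world",g,"delta cm now",T.inv().apply(g-pos)*100,"after turn",D.inv().apply(g-pos)*100)
E
python3 go.py "[0,.30,.20]" "[0,.30,.034]"
```

```text
t 1.2 press-frame TCP mm [-339.6437  528.4728  226.731 ] F(press) [-0.7401  0.1409  0.7395] w 0.992735592808502 q [-1.2116  0.4345  0.025   1.5732 -0.0116  1.134  -0.0751]
turn tool 1 [ 0.0001 -0.      1.3037]
[0,.30,.20] world [0.5675 0.2697 0.2   ] delta cm now [-38.7906 -13.0716   2.6735] after turn [-22.8473  33.9644   2.6731]
[0,.30,.034] world [0.5675 0.2697 0.034 ] delta cm now [-38.7902 -13.0723  19.2735] after turn [-22.8473  33.9644  19.2731]
turn tool -1 [ 0.      0.0001 -1.8379]
[0,.30,.20] world [0.5675 0.2697 0.2   ] delta cm now [-38.7906 -13.0716   2.6735] after turn [ 22.8473 -33.9644   2.6731]
[0,.30,.034] world [0.5675 0.2697 0.034 ] delta cm now [-38.7902 -13.0723  19.2735] after turn [ 22.8473 -33.9644  19.2731]
```

carry_out --claw '[0,0,0,0,0,0,0,0,0,0,0,0,0,0]' --delta_pos '[[0,0,0],[0,0,0],[0,0,0],[0,0,0],[0,0,0],[0,0,0],[0,0,0],[0,0,0],[0,0,0],[0,0,0],[0,0,0],[0,0,0],[0,0,0],[0,0,0]]' --angular '[[0,0,0.1],[0,0,0.1],[0,0,0.1],[0,0,0.1],[0,0,0.1],[0,0,0.1],[0,0,0.1],[0,0,0.1],[0,0,0.1],[0,0,0.1],[0,0,0.1],[0,0,0.1],[0,0,0.1],[0,0,0.004]]' --force 20

```text
clock: 2.6
position: [0.2784, 0.5596, 0.2267]
ee_rot: [2.429, 1.993, 0.0]
force: [-0.3, -0.3, -1.1]
width: 0.004
gripper_force: 0.0
```

carry_out --claw '[0,0,0,0,0,0,0,0,0,0,0,0,0,0,0,0,0,0,0]' --delta_pos '[[-0.6,0.9,0],[-1.2,1.8,0.1],[-1.3,2,0.2],[-1.3,2,0.2],[-1.3,2,0.2],[-1.3,2,0.2],[-1.3,2,0.2],[-1.3,2,0.2],[-1.3,2,0.2],[-1.3,2,0.2],[-1.3,2,0.2],[-1.3,2,0.2],[-1.3,2,0.2],[-1.3,2,0.2],[-1.3,2,0.2],[-1.3,2,0.1],[-1.3,2,0.1],[-1.3,2,0],[0,0,0]]' --angular '[[0,0,0],[0,0,0],[0,0,0],[0,0,0],[0,0,0],[0,0,0],[0,0,0],[0,0,0],[0,0,0],[0,0,0],[0,0,0],[0,0,0],[0,0,0],[0,0,0],[0,0,0],[0,0,0],[0,0,0],[0,0,0],[0,0,0]]'

```text
clock: 4.5
position: [0.578, 0.2655, 0.198]
ee_rot: [2.428, 1.989, 0.0]
force: [0.4, -0.8, 0.1]
width: 0.007
gripper_force: 0.0
```

```bash
python3 go.py "[0,.30,.034]"
```

```text
t 4.5 press-frame TCP mm [ 11.0391 297.948  197.9505] F(press) [ 0.5748 -0.7125  0.1444] w 0.006573258253779626 q [-0.781   0.4902  0.3969  1.6056 -0.204   1.0866 -0.5294]
turn tool 1 [ 0.0022  0.0017 -0.0037]
[0,.30,.034] world [0.5675 0.2697 0.034 ] delta cm now [ 0.2296 -1.1413 16.3922] after turn [ 0.2052 -1.1039 16.395 ]
turn tool -1 [ 0.0027 -0.0035  3.1379]
[0,.30,.034] world [0.5675 0.2697 0.034 ] delta cm now [ 0.2296 -1.1413 16.3922] after turn [-0.2052  1.1039 16.395 ]
```

carry_out --claw '[0,0,0,0,0,0,0,0,0,0,0,0,0]' --delta_pos '[[0.2,-0.6,0.7],[0,-0.5,1.3],[0,0,1.6],[0,0,1.6],[0,0,1.6],[0,0,1.6],[0,0,1.6],[0,0,1.6],[0,0,1.6],[0,0,1.4],[0,0,1.2],[0,0,0.6],[0,0,0]]' --angular '[[0,0,0],[0,0,0],[0,0,0],[0,0,0],[0,0,0],[0,0,0],[0,0,0],[0,0,0],[0,0,0],[0,0,0],[0,0,0],[0,0,0],[0,0,0]]'

```text
clock: 5.8
position: [0.564, 0.2746, 0.0329]
ee_rot: [-2.426, -1.995, 0.002]
force: [0.3, 0.4, -0.1]
width: 0.005
gripper_force: 0.0
```

```bash
python3 go.py "[0,.25,.034]"; python3 - <<'E'
from h import *
a=arm.get_image("scene");b=arm.get_image("top")
c=lambda im,x,y:cv2.resize(im["frame"][y:y+150,x:x+130,::-1],None,fx=3,fy=3,interpolation=cv2.INTER_CUBIC)
cv2.imwrite("pics/c.png",np.hstack([c(a,220,130),c(b,170,110)]))
E
```

```text
t 5.8 press-frame TCP mm [ -4.3737 304.1847  32.8848] F(press) [ 0.2128  0.4294 -0.0618] w 0.004912371773741205 q [-0.7509  0.6625  0.3198  1.7706 -0.2859  0.7556 -0.479 ]
turn tool 1 [-0.0011  0.0008  0.0002]
[0,.25,.034] world [0.5578 0.2206 0.034 ] delta cm now [-5.4186  0.4363 -0.1075] after turn [-5.4185  0.4374 -0.1115]
turn tool -1 [-0.0013 -0.0017 -3.1414]
[0,.25,.034] world [0.5578 0.2206 0.034 ] delta cm now [-5.4186  0.4363 -0.1075] after turn [ 5.4185 -0.4374 -0.1115]
```

View pics/c.png

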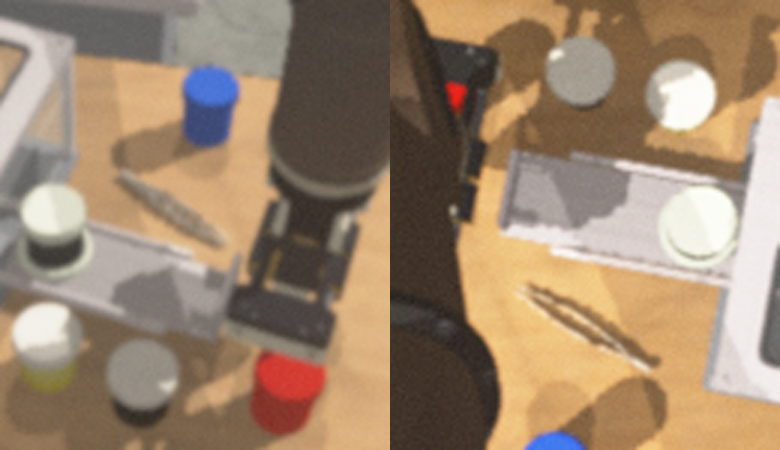

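The gripper is shut just outside the push plate (left crop (230,290)), and everything is undisturbed. Now I'll push gently.

carry_out --claw '[0,0,0,0,0,0,0,0,0,0,0,0,0,0,0,0,0,0,0,0]' --delta_pos '[[-0.5,0.2,0],[-1,0.2,0],[-0.7,0,0],[-0.4,0,0],[-0.3,0,0],[-0.3,0,0],[-0.3,0,0],[-0.3,0,0],[-0.3,0,0],[-0.3,0,0],[-0.4,0,0],[-0.5,0,0],[-0.6,0,0],[-0.6,0,0],[-0.6,0,0],[-0.6,0,0],[-0.6,0,0],[-0.6,0,0],[-0.6,0,0],[-0.5,0,0]]' --angular '[[0,0,0],[0,0,0],[0,0,0],[0,0,0],[0,0,0],[0,0,0],[0,0,0],[0,0,0],[0,0,0],[0,0,0],[0,0,0],[0,0,0],[0,0,0],[0,0,0],[0,0,0],[0,0,0],[0,0,0],[0,0,0],[0,0,0],[0,0,0]]'

```text
clock: 7.9
position: [0.5491, 0.1751, 0.0337]
ee_rot: [-2.427, -1.994, 0.0]
force: [0.9, 1.8, -1.4]
width: 0.005
gripper_force: 1.1
```

```bash
python3 go.py "[0,.165,.034]"
```

```text
t 7.9 press-frame TCP mm [  0.1942 203.6635  33.7367] F(press) [ 0.4989  1.9634 -1.3817] w 0.005202366998983769 q [-0.6187  0.597   0.31    1.9036 -0.2754  0.6824 -0.3392]
turn tool 1 [-0.0001  0.0001 -0.0006]
[0,.165,.034] world [0.5414 0.1372 0.034 ] delta cm now [-3.8664 -0.017  -0.0259] after turn [-3.8664 -0.0194 -0.0263]
turn tool -1 [0.0002 0.0002 3.141 ]
[0,.165,.034] world [0.5414 0.1372 0.034 ] delta cm now [-3.8664 -0.017  -0.0259] after turn [ 3.8664  0.0194 -0.0263]
```

Pushing at 2 N, as expected. Continuing towards the stop.

carry_out --claw '[0,0,0,0,0,0,0,0,0,0]' --delta_pos '[[-0.5,0,0],[-0.5,0,0],[-0.5,0,0],[-0.5,0,0],[-0.4,0,0],[-0.4,0,0],[-0.3,0,0],[-0.3,0,0],[-0.2,0,0],[-0.1,0,0]]' --angular '[[0,0,0],[0,0,0],[0,0,0],[0,0,0],[0,0,0],[0,0,0],[0,0,0],[0,0,0],[0,0,0],[0,0,0]]'

```text
clock: 8.9
position: [0.5421, 0.1396, 0.0337]
ee_rot: [-2.427, -1.994, -0.001]
force: [-0.2, 5.5, -2.0]
width: 0.002
gripper_force: 2.4
```

carry_out --claw '[0,0,0,0]' --delta_pos '[[-0.1,0,0],[-0.1,0,0],[-0.1,0,0],[0,0,0]]' --angular '[[0,0,0],[0,0,0],[0,0,0],[0,0,0]]'

```text
clock: 9.3
position: [0.5421, 0.1396, 0.0338]
ee_rot: [-2.424, -1.996, -0.005]
force: [1.6, 10.0, -5.2]
width: 0.007
gripper_force: 5.4
```

```bash
python3 go.py "[0,.165,.034]"
```

```text
t 9.3 press-frame TCP mm [  0.1934 167.4703  33.8375] F(press) [-0.4068 10.1522 -5.1644] w 0.007431564415641135 q [-0.5615  0.5752  0.3027  1.947  -0.2732  0.6562 -0.2799]
turn tool 1 [ 0.0008 -0.0033  0.002 ]
[0,.165,.034] world [0.5414 0.1372 0.034 ] delta cm now [-0.2469 -0.0198 -0.0171] after turn [-0.247  -0.0193 -0.0163]
turn tool -1 [ 0.0051  0.0013 -3.1396]
[0,.165,.034] world [0.5414 0.1372 0.034 ] delta cm now [-0.2469 -0.0198 -0.0171] after turn [ 0.247   0.0193 -0.0163]
```

The tray is against its stop: position fixed while the force rose to 10 N. I'll back off and rise.

carry_out --claw '[0,0,0,0,0,0,0,0,0,0,0,0,0,0,0,0,0,0,0]' --delta_pos '[[0.3,0,0],[0.5,0,0],[0.8,0,0],[1,0,0],[1,0,-0.3],[0.4,0,-0.8],[0,0,-1.6],[0,0,-1.8],[0,0,-1.8],[0,0,-1.8],[0,0,-1.8],[0,0,-1.8],[0,0,-1.8],[0,0,-1.8],[0,0,-1.8],[0,0,-1.8],[0,0,-1.4],[0,0,-0.6],[0,0,0]]' --angular '[[0,0,0],[0,0,0],[0,0,0],[0,0,0],[0,0,0],[0,0,0],[0,0,0],[0,0,0],[0,0,0],[0,0,0],[0,0,0],[0,0,0],[0,0,0],[0,0,0],[0,0,0],[0,0,0],[0,0,0],[0,0,0],[0,0,0]]'

```text
clock: 11.2
position: [0.5496, 0.1759, 0.2438]
ee_rot: [2.427, 1.994, 0.003]
force: [-0.3, -0.4, 0.1]
width: 0.003
gripper_force: 0.0
```

```bash
python3 go.py "[-.055,0,.20]"; python3 - <<'E'
from h import *
a=arm.get_image("scene");b=arm.get_image("top")
p=np.load("p.npy")
for l in["lever_pad","push_plate"]:
    for n,im in(("s",a),("t",b)):
        for r in arm.place_of(l,im)[:2]:
            X=onz(im,r["centre"],.14 if l=="lever_pad" else .036)-[p[0],p[1],0]
            print(l,n,round(r["conf"],2),R.from_euler('z',-p[2]).apply(X).round(4))
c=lambda im,x,y:cv2.resize(im["frame"][y:y+150,x:x+130,::-1],None,fx=3,fy=3,interpolation=cv2.INTER_CUBIC)
cv2.imwrite("pics/d.png",np.hstack([c(a,160,120),c(b,240,120)]))
E
```

```text
t 11.2 press-frame TCP mm [  0.5636 204.5739 243.76  ] F(press) [-0.2184 -0.4237  0.1404] w 0.002549082420573499 q [-0.702   0.3506  0.4082  1.6958 -0.152   1.1247 -0.4454]
turn tool 1 [ 0.0014 -0.001  -0.0003]
[-.055,0,.20] world [ 0.4555 -0.014   0.2   ] delta cm now [-20.4634  -5.557    4.3469] after turn [-20.4574  -5.5564   4.376 ]
turn tool -1 [-0.0016 -0.0022  3.1413]
[-.055,0,.20] world [ 0.4555 -0.014   0.2   ] delta cm now [-20.4634  -5.557    4.3469] after turn [20.4574  5.5564  4.376 ]
lever_pad t 0.52 [-0.0565 -0.0088  0.14  ]
push_plate s 0.92 [0.0052 0.1559 0.036 ]
push_plate t 0.88 [0.0051 0.1565 0.036 ]
```

View pics/d.png

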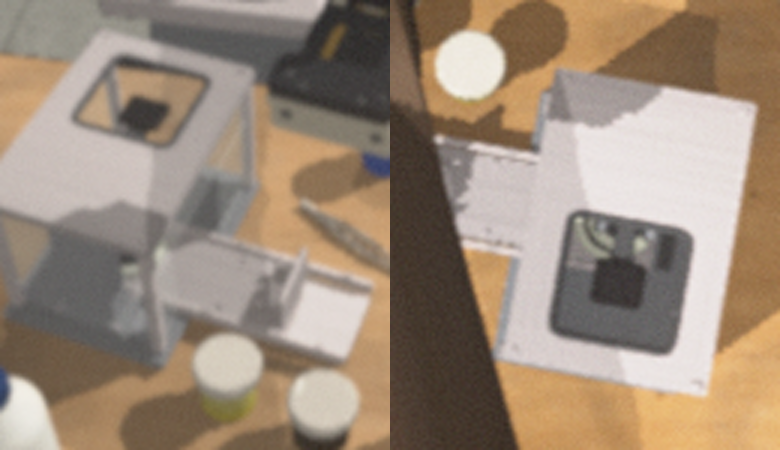

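The tray is home with the plate at (290,275) left and the jar under the ram, seen through the window in the right crop at (600,235). The spares and tweezers are in place. Quick refinement of the window and pad centres:

```bash
python3 - <<'E'
from h import *
p=np.load("p.npy");a=arm.get_image("scene");b=arm.get_image("top")
f=lambda X:R.from_euler('z',-p[2]).apply(X-[p[0],p[1],0]).round(4)
for n,im,c,z in(("win t",b,(317,213.7),.153),("pad t",b,(316,214),.14),("win s",a,(207.7,153),.153),("pad s",a,(208.7,156.5),.139)):
    print(n,f(onz(im,np.array(c)/[512,384],z)))
print(f(tri([ray(b,np.array((317,213.7))/[512,384]),ray(a,np.array((207.7,153))/[512,384])])[0]))
for l in["window"]:
    for im in(a,b):
        for r in arm.place_of(l,im)[:1]: print(l,r["conf"],f(onz(im,r["centre"],.152)))
# threshold: dark pad centroid
for n,im,box,z in(("s",a,(190,140,225,170),.138),("t",b,(300,198,332,230),.139)):
    x0,y0,x1,y1=box;g=cv2.cvtColor(im["frame"],cv2.COLOR_RGB2GRAY)[y0:y1,x0:x1];m=g<55
    k,lab,st,ce=cv2.connectedComponentsWithStats(m.astype(np.uint8))
    for i in np.argsort(-st[1:,4])[:2]+1: print(n,st[i],ce[i]+[x0,y0],f(onz(im,(ce[i]+[x0+.5,y0+.5])/[512,384],z)))
E
```

```text
win t [-0.0517 -0.0009  0.153 ]
pad t [-0.0518 -0.0003  0.14  ]
win s [-0.0493  0.0067  0.153 ]
pad s [-0.0518  0.0068  0.139 ]
[-0.0526  0.0014  0.1485]
window 0.84 [-0.053   0.0078  0.152 ]
s [22 17  1  1  1] [212. 157.] [-0.0529  0.0164  0.138 ]
t [ 8 16  3  6  6] [309.  216.5] [-0.0606  0.0121  0.139 ]
t [10  9  2  3  4] [310.75 208.25] [-0.0426  0.0115  0.139 ]
```

carry_out --claw '[0,0,0,0,0,0,0,0,0,0,0,0,0,0,0,0]' --delta_pos '[[-0.6,-0.2,0],[-1.2,-0.3,0],[-1.6,-0.4,0],[-1.7,-0.5,0],[-1.7,-0.5,0],[-1.7,-0.5,0.5],[-1.7,-0.5,0.5],[-1.7,-0.5,0.5],[-1.7,-0.5,0.5],[-1.7,-0.5,0.5],[-1.7,-0.4,0.5],[-1.5,-0.3,0.5],[-1,-0.2,0.5],[-0.5,-0.1,0.4],[-0.1,0,0],[0,0,0]]' --angular '[[0,0,0],[0,0,0],[0,0,0],[0,0,0],[0,0,0],[0,0,0],[0,0,0],[0,0,0],[0,0,0],[0,0,0],[0,0,0],[0,0,0],[0,0,0],[0,0,0],[0,0,0],[0,0,0]]'

```text
clock: 13.3
position: [0.4576, -0.0107, 0.1987]
ee_rot: [-2.427, -1.995, -0.0]
force: [0.4, 0.7, 0.8]
width: 0.005
gripper_force: 0.0
```

```bash
python3 go.py "[-.053,.003,.15]"; python3 - <<'E'
from h import *
a=arm.get_image("scene")
cv2.imwrite("pics/e.png",cv2.resize(a["frame"][80:230,140:300,::-1],None,fx=4,fy=4,interpolation=cv2.INTER_CUBIC))
E
```

```text
t 13.3 press-frame TCP mm [-53.6312   3.6944 198.7146] F(press) [0.2063 0.7983 0.7534] w 0.005163314794191652 q [-0.4985  0.1934  0.4792  2.0306 -0.1099  0.9417 -0.1569]
turn tool 1 [ 0.     -0.0001 -0.0001]
[-.053,.003,.15] world [ 0.458  -0.0115  0.15  ] delta cm now [-0.0698  0.0629  4.8715] after turn [-0.0694  0.0631  4.8715]
turn tool -1 [-0.0001 -0.0001  3.1415]
[-.053,.003,.15] world [ 0.458  -0.0115  0.15  ] delta cm now [-0.0698  0.0629  4.8715] after turn [ 0.0694 -0.0631  4.8715]
```

View pics/e.png

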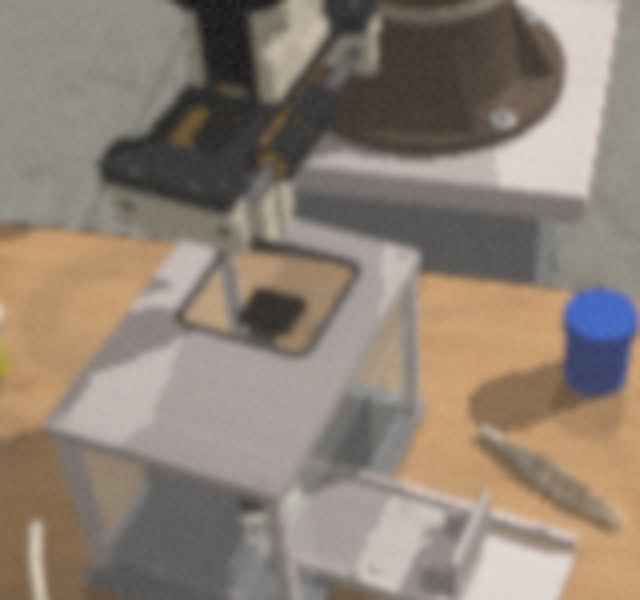

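The shut fingers hang above the window at (265,225), and the body is well above the sheet. Lowering to just above the pad.

carry_out --claw '[0,0,0,0,0,0,0,0]' --delta_pos '[[-0.1,0,0.5],[0,0,0.9],[0,0,1],[0,0,1],[0,0,0.8],[0,0,0.5],[0,0,0.3],[0,0,0]]' --angular '[[0,0,0],[0,0,0],[0,0,0],[0,0,0],[0,0,0],[0,0,0],[0,0,0],[0,0,0]]'

```text
clock: 14.15
position: [0.457, -0.012, 0.1484]
ee_rot: [-2.427, -1.994, 0.001]
force: [0.6, -0.0, -0.7]
width: 0.007
gripper_force: 0.0
```

carry_out --claw '[0,0,0,0,0]' --delta_pos '[[0,0,0.3],[0,0,0.3],[0,0,0.3],[0,0,0.2],[0,0,0]]' --angular '[[0,0,0],[0,0,0],[0,0,0],[0,0,0],[0,0,0]]'

```text
clock: 14.65
position: [0.4571, -0.0118, 0.1376]
ee_rot: [-2.427, -1.994, 0.0]
force: [-1.4, -0.1, 1.6]
width: 0.007
gripper_force: 1.2
```

Contact with the pad at about z = 0.139. Pressing on slowly.

carry_out --claw '[0,0,0,0,0,0,0]' --delta_pos '[[0,0,0.2],[0,0,0.2],[0,0,0.2],[0,0,0.2],[0,0,0.2],[0,0,0.2],[0,0,0.1]]' --angular '[[0,0,0],[0,0,0],[0,0,0],[0,0,0],[0,0,0],[0,0,0],[0,0,0]]'

```text
clock: 15.35
position: [0.4568, -0.0118, 0.1248]
ee_rot: [-2.427, -1.994, 0.0]
force: [-4.9, 1.5, 10.9]
width: 0.007
gripper_force: 5.5
```

carry_out --claw '[0,0,0,0]' --delta_pos '[[0,0,0.2],[0,0,0.2],[0,0,0.1],[0,0,0]]' --angular '[[0,0,0],[0,0,0],[0,0,0],[0,0,0]]'

```text
clock: 15.75
position: [0.4571, -0.0118, 0.1207]
ee_rot: [-2.427, -1.994, -0.001]
force: [-8.4, 1.3, 24.9]
width: 0.009
gripper_force: 13.0
```

carry_out --claw '[0,0,0]' --delta_pos '[[0,0,0.1],[0,0,0.1],[0,0,0]]' --angular '[[0,0,0],[0,0,0],[0,0,0]]'

```text
clock: 16.05
position: [0.4572, -0.0119, 0.1197]
ee_rot: [-2.427, -1.993, -0.003]
force: [-12.9, 0.1, 41.5]
width: 0.004
gripper_force: 21.6
```

carry_out --claw '[0,0,0,0,0,0,0,0,0,0,0,0,0,0,0,0,0,0,0]' --delta_pos '[[0,0,0],[0,0,0],[0,0,0],[0,0,0],[0,0,0],[0,0,0],[0,0,0],[0,0,0],[0,0,0],[0,0,0],[0,0,0],[0,0,0],[0,0,0],[0,0,0],[0,0,0],[0,0,0],[0,0,0],[0,0,0],[0,0,0]]' --angular '[[0,0,0],[0,0,0],[0,0,0],[0,0,0],[0,0,0],[0,0,0],[0,0,0],[0,0,0],[0,0,0],[0,0,0],[0,0,0],[0,0,0],[0,0,0],[0,0,0],[0,0,0],[0,0,0],[0,0,0],[0,0,0],[0,0,0]]'

```text
clock: 17.95
position: [0.4572, -0.0118, 0.1197]
ee_rot: [-2.427, -1.994, -0.003]
force: [-12.1, 2.2, 40.8]
width: 0.002
gripper_force: 21.2
```

The lever is at its hard stop and has been held for about two seconds. Releasing straight up.

carry_out --claw '[0,0,0,0,0,0,0,0,0,0,0,0,0,0,0,0,0,0]' --delta_pos '[[0,0,-0.2],[0,0,-0.3],[0,0,-0.3],[0,0,-0.3],[0,0,-0.3],[0,0,-0.4],[0,0,-0.4],[0,0,-0.4],[0,0,-0.6],[0,0,-1],[0,0,-1],[0,0,-1.2],[0,0,-1.4],[0,0,-1.4],[0,0,-1.4],[0,0,-1],[0,0,-0.5],[0,0,0]]' --angular '[[0,0,0],[0,0,0],[0,0,0],[0,0,0],[0,0,0],[0,0,0],[0,0,0],[0,0,0],[0,0,0],[0,0,0],[0,0,0],[0,0,0],[0,0,0],[0,0,0],[0,0,0],[0,0,0],[0,0,0],[0,0,0]]'

```text
clock: 19.75
position: [0.4575, -0.0119, 0.2394]
ee_rot: [2.427, 1.994, 0.002]
force: [0.4, -0.2, -0.6]
width: 0.007
gripper_force: 0.0
```

```bash
python3 go.py; python3 - <<'E'
from h import *
a=arm.get_image("scene");b=arm.get_image("top")
c=lambda im,x,y:cv2.resize(im["frame"][y:y+150,x:x+130,::-1],None,fx=3,fy=3,interpolation=cv2.INTER_CUBIC)
cv2.imwrite("pics/f.png",np.hstack([c(a,160,120),c(b,240,120)]))
E
```

```text
t 19.75 press-frame TCP mm [-53.4912   2.4708 239.376 ] F(press) [ 0.4123 -0.0984 -0.6453] w 0.007250399221013038 q [-0.5162  0.1428  0.4886  1.9735 -0.0778  1.0419 -0.1877]
turn tool 1 [ 0.0012 -0.0006 -0.0003]
turn tool -1 [-0.001  -0.0018  3.1413]
```

View pics/f.png

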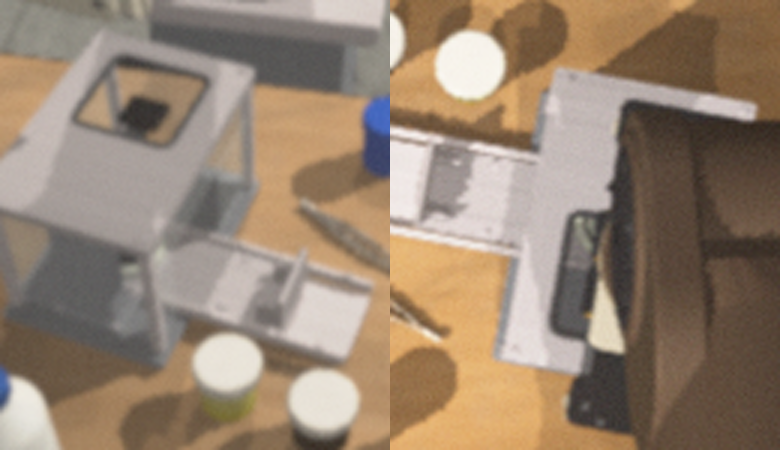

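The lever pad is back up at (146,112) left, exactly as before, and the tray plate is home at (290,275). The spares and tweezers haven't moved, and the fingers are clear of the guard. Handing in.

```bash
python3 -c "
from cell import arm
print(arm.sign_off())"
```

```text
the job is handed in; nothing more can be done
None
```

I pushed the tray fully home, pressed the lever to its hard stop (about 41 N at the fingertips), held it for about 2 s, and let it come back up. I handed the job in at about 20 s; lid travel was judged from the hard stop, not seen directly.

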